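# Clamp a slate in the holing jig

## Robot

A 6-joint arm with a two-finger parallel gripper is mounted at the origin on the work surface. World frame = base frame: x ahead of the robot, y to its left, z up, the work surface at z = 0. Lengths are in m, angles in rad, forces in N, time in s.
With the tool pointing down it reaches from about 0.4 to 0.825 m from the base axis. Payload 7 kg.
Tool frame: the origin (TCP) lies on the centre line of the jaws, within the pads' length; the fingertips stand 14 mm ahead of it and the grasp point (between the pads) lies 5 mm behind it; z points along the fingers, y is the line along which they close (so a half turn about z gives the same grasp; the last joint's range is limited). The gripper opens to 88 mm and grips with 3 to 60 N. Pads are 19 mm wide; open, the fingers measure 130 mm over their backs; the gripper's body (78 mm by 193 mm) begins 47 mm behind the grasp point.
Start: joints at [-1.042, 0.359, 0.012, 0, -1.224, -0.288], TCP at [0.161, -0.656, 0.241] pointing down, gripper open.
Joint ranges: [-3.07, 3.07], [-1.43, 2.12], [-1.02, 1.25], [-3.03, 1.67], [-3.05, -0], [-3.03, 3.03]. Speed limits (rad/s): [2.39, 2.39, 3.01, 3.14, 3.14, 3.14].

## Interface

Orientations are given as [roll, pitch, yaw] about the fixed x, y, z axes, in that order (R = Rz(yaw) Ry(pitch) Rx(roll)).
In Python, from station import arm gives the robot as it stands.
- The arm moves only by the tool move_arm, never from a script. Its argument "rows" is a list of rows, each an object with "translation": the shift along the tool's x, y, z in cm, a list of three; "rot": the turn, a rotation vector about the tool's x, y, z in degrees, a list of three; "hand": the closure, from 0 (fully open) to 1 (shut). A call has 1 to 8 rows; each row is the pose to reach, as a shift and turn from the pose commanded when the call began, along the tool's axes at that moment; what a row does not reach only later rows make up. A row lasts 1/12 s, in which the tool goes at most 41.7 mm and 7.16 degrees, less where a joint would pass 70% of its speed; a pose out of reach is approached as far as the arm can. A call with a gripper value outside its range is refused whole. The fingers move at their own pace and stop on an object; "squeeze" is the grip in N (left out, the last holds). Time passes only in rows, so rows that repeat a pose let the fingers close. It gives the time, the measured TCP pose, the force, the opening and the grip force at its end, in the units of the state.
- arm.get_state(): the state, without advancing time (a new reading comes with each control period).
- arm.grab_frame(name): name is "side" or "top" or "wrist"; returns (picture, depth): 420x560x3 uint8, red, green, blue; 420x560 float32, m along the optical axis (not along the pixel's ray), 0 where there is no reading.
- arm.camera_params(name): a dict with "vfov" (degrees; the focal length in pixels is half the picture's height over the tangent of half this angle, whatever the lens; pixels are square), "cx", "cy" (the principal point, pixels), "position" and "orientation" of the camera in the world; the wrist camera has in their place "tool_from_camera" (4x4, takes a point from camera to tool coordinates, whose origin is the TCP and whose axes are the flange's). Camera axes: x right, y down, z forward; pixel columns grow to the right and rows downward; lengths in m; the calibration is good to about 2 mm. A picture is of the moment at which its call begins: read the wrist's pose just before it. camera_params takes no time and is no camera call.
- arm.job_done(): hands the job in; it is judged then, once.
Trained networks look in the newest picture that a camera, given by its name, has taken for a name from the list of things; names that differ only in an ending like _2 or _b are one class to them, and where a whole thing is asked for, a point or a joint stands for the part that bears it (a point fixed in the world has none). Each returns a list of dicts, best first, with "p" (0 to 1); they miss things now and then, are a little off and sometimes report something else, mostly with a low value. They report only what shows in the picture. A call takes as long as a camera call. They do not tell look-alikes from the thing itself.
- arm.search_frame(label, camera): "point" ([x, y, z] in m, in the coordinates of the camera as it stood for that picture, good to about 4 mm: the middle of the surface that is visible of it).
- arm.pinpoint(label, camera): "point" ([x, y, z] in m, in the coordinates of the camera as it stood for that picture, good to about 4 mm: a listed point, or the origin of a listed thing).
The state is a dict: "t": time; "q": joint angles; "qd": joint speeds; "joint_efforts": joint torques, N m; "eef_pos": TCP position; "ee_rot": TCP orientation; "force": force on the tool from outside, world axes, zero at the start; "moment": the same for the moment, N m; "width": finger opening in m; "gripper_force": force on a finger pad.
Only numpy, scipy, OpenCV 4.12 (cv2) and the standard library are available. Lean on these libraries where they do the work, as an engineer would, in place of code of your own. Each camera call takes 0.05 s, during which the arm holds its last target. There are 200 camera calls.

## Task

Lay the loose slate flat in the jig's nest and let go of it. Then take the jig cover (it has a bar handle), slide it over the jig, lying the same way as the base with its drill bush above the slate, until its hidden socket drops onto the locating pin, and press it fully down so that the slate is clamped. Finish while still holding the cover and pressing it down (the sprung plate lifts it again if you let go); leave the hammer, bottle and tin alone.

Things in the scene. Friction and masses are not known exactly. Their poses are not given: they have to be found in the camera images.
- jig: Fixed jig: plywood board 210 x 110 x 18 mm. Origin: centre of its underside; x along it towards the pin, z up. At the pin end a 30 x 60 mm block, top 36 mm above the bench. The nest: four L-shaped corner stops (tops 36 mm up) round a pocket of 120 (x) x 64 mm (y) centred at x = -25 mm, its long sides open for fingers over 92 mm, down to the board.
- pin_tip (a point): Top of the steel locating pin: 12 mm diameter with a half-round tip, 58 mm above the bench, 22 mm above its block; at x = +75 mm, y = 0 of the jig.
- nest (a point): Centre of the nest on top of the raised clamp plate, 30 mm above the bench (fixed point of the jig, it does not move with the plate).
- drill_point (a point): Fixed point of the jig at x = -65 mm, 36 mm above the bench, where the slate is to be drilled: the cover's bush comes above it.
- clamp_plate (a joint): Sprung aluminium plate (100 x 36 mm), floor of the nest. 0 = up (top 30 mm above the bench), 0.006 m = fully down. Spring: 6 N up to 15 N down. The slate on it stands up to 6 mm above the stops; fully pressed, its top is level with them and the cover rests on stops and block. Besides the weights, 8 to 11 N must be pushed and kept up.
- slate: Loose dark grey slate, 110 (x) x 56 (y) x 12 mm (z), about 0.2 kg, lying flat on the bench. Origin: centre of its underside. It fits the nest with its length along the jig's length, either way round.
- cover: Loose plywood jig cover 190 (x) x 90 (y) x 34 mm, 0.32 kg. Origin: centre of its underside, z up. Bar handle across the middle of its top: 24 mm thick (x), 64 mm long (y), from 34 to 70 mm up. Seated, its axes and centre agree with the jig's. Underside above bench: 58 mm on the pin's tip, 40 to 42 mm dropped on, 36 mm pressed home.
- socket (a point): Mouth of the cover's hidden blind socket, in its underside at x = +75 mm, y = 0: a round hole of 15 mm, 25 mm deep, with a 3 mm chamfer.
- bush (a point): Point in the cover's underside, x = -65 mm, y = 0, below the drill bush: a steel disc of 20 mm, 3 mm high, on the cover's top near the end away from the socket.
- hammer: Bystander: a hammer lying on the bench beyond the jig, about 300 mm long, under 40 mm high, handle to the robot's right.
- glue: Bystander: a white bottle, 60 mm diameter, 150 mm high, at the left. Origin: centre of its underside.
- tin: Bystander: a steel tin, 80 mm diameter, 70 mm high, at the right. Origin: centre of its underside.
Not all that is in view belongs to the job. Of the things that look like the slate, the smallest one is meant.

How it is judged:
On the way, in this order (a step that is already met when the one before it is completed fails the run):
1. the slate lies in the nest, let go (horizontal distance between slate and nest below 0.008 m and angle between the x axis of slate and the x axis of jig, either way round below 0.12 rad and angle between slate's own z axis and vertical below 0.03 rad and z of slate in the frame of jig below 0.033 m and contact force between the fingers and slate below 0.1 N), for 0.2 s.
2. the cover has dropped onto the pin above the slate (horizontal distance between socket and pin_tip below 0.004 m and horizontal distance between bush and drill_point below 0.012 m and angle between cover's own z axis and vertical below 0.12 rad and z of socket in the frame of jig below 0.048 m).
At the end, for the whole second after the job is handed in: Slate flat in the nest (within 8 mm, 0.12 rad, tilt under 0.03 rad); cover on the pin (socket within 4 mm, bush within 12 mm of the drill point, level within 0.04 rad), at rest and held pressed down by the fingers (over 3 N): clamp plate at least 4.5 mm down, cover underside below 38 mm (horizontal distance between slate and nest below 0.008 m and angle between the x axis of slate and the x axis of jig, either way round below 0.12 rad and angle between slate's own z axis and vertical below 0.03 rad and horizontal distance between socket and pin_tip below 0.004 m and horizontal distance between bush and drill_point below 0.012 m and angle between cover's own z axis and vertical below 0.12 rad and value of joint clamp_plate above 0.0045 m and angle between cover's own z axis and vertical below 0.04 rad and z of cover in the frame of jig below 0.038 m and contact force between the fingers and cover above 3 N and linear speed of cover below 0.02 m/s); the arm keeps its last pose, push and grip.
It fails at once if the hammer, bottle or tin is moved by more than 25 mm (distance of any of hammer, glue, tin from where it was at the start of the episode above 0.025 m).
It also fails if it takes over 64 s, if anything falls off the work surface, if the arm or the gripper's body presses on something with over 40 N, if the wrist force passes 120 N, or if a joint passes its speed limit or range.

## Working session

There is one attempt and no reset: what is moved stays moved. The work goes in short steps, Python scripts to look and compute and a tool call to move; the robot and the scene stay as the last step left them, time stands still between calls to the robot, and variables do not carry over. Pictures are saved under pics/ and viewed, at most 10 in all, crops included, and the job is handed in when it is done.

Besides the shell and the picture viewer there is one more tool, called after "Request:" by a JSON object that holds its "method" and its "body", one argument or row to a line. move_arm: Moves the arm, as the interface text tells. Its arguments: {"type":"object","properties":{"rows":{"type":"array","items":{"type":"object","properties":{"translation":{"type":"array","items":{"type":"number"}},"rot":{"type":"array","items":{"type":"number"}},"hand":{"type":"number"}}}},"squeeze":{"type":"number"}},"required":["rows"]}

```bash
mkdir -p pics; ls
cat > h.py <<'E'
import numpy as np, cv2
from scipy.spatial.transform import Rotation as R
from station import arm
def rot(o):
    o=np.array(o,float)
    if o.shape==(3,3): return o
    if o.size==4: return R.from_quat(o).as_matrix()
    return R.from_euler('xyz',o).as_matrix()
def cam(name):
    p=arm.camera_params(name)
    if 'position' in p: return rot(p['orientation']),np.array(p['position'],float),p
    s=arm.get_state(); T=np.array(p['tool_from_camera']); Rt=rot(s['ee_rot'])
    return Rt@T[:3,:3], Rt@T[:3,3]+np.array(s['eef_pos']),p
def frame(name):
    Rc,t,p=cam(name); img,d=arm.grab_frame(name)
    f=210/np.tan(np.radians(p['vfov'])/2)
    v,u=np.mgrid[:420,:560]
    P=np.stack([(u-p['cx'])/f*d,(v-p['cy'])/f*d,d],-1)@Rc.T+t
    P[d==0]=np.nan
    return img,d,P,(Rc,t,p,f)
def save(n,img): cv2.imwrite('pics/'+n,img[...,::-1])
E
python3 - <<'E'
from h import *
print(arm.get_state()); 
for c in('top','side'):
    print(arm.camera_params(c))
    img,d,P,(Rc,t,p,f)=frame(c); save(c+'0.png',img); np.savez(c+'0.npz',img=img,P=P)
    for l in ['jig','pin_tip','nest','drill_point','slate','cover','socket','bush','hammer','glue','tin']:
        for r in arm.pinpoint(l,c)[:4]: print(c,l,round(r['p'],2),np.round(Rc@r['point']+t,3))
E
```

```text
pics
{'t': 0.0, 'q': array([-1.04190778e+00,  3.59383947e-01,  1.10642650e-02, -3.62014992e-04,
       -1.22412120e+00, -2.88121334e-01]), 'qd': array([-0.0008219 , -0.00107496,  0.00078311,  0.00039645, -0.00159514,
        0.00026233]), 'joint_efforts': array([ 4.61365380e-04, -5.82717669e+01,  2.93075502e+01,  6.99775457e+00,
        7.14180715e-03, -1.42519734e-04]), 'eef_pos': array([ 0.16083039, -0.65507116,  0.2396248 ]), 'ee_rot': array([ 3.13991918e+00, -1.41060722e-04, -2.90094860e+00]), 'force': array([-0.54499345, -0.91447828,  0.5313008 ]), 'moment': array([-0.02878171, -0.04172092, -0.02753051]), 'gripper_force': 0.0, 'width': 0.08756161374795525}
{'vfov': 42.27900511544096, 'cx': 272.89837118010803, 'cy': 208.43270222467152, 'position': array([0.31579771, 0.00927177, 1.42814156]), 'orientation': array([-2.94997014, -0.0030517 , -1.57710776])}
top jig 0.63 [ 0.545  0.033 -0.004]
top pin_tip 0.67 [0.54  0.105 0.057]
top nest 0.91 [0.538 0.008 0.032]
top nest 0.34 [0.419 0.296 0.   ]
top drill_point 0.71 [ 0.545 -0.031  0.037]
top slate 0.9 [ 0.542 -0.27  -0.002]
top slat
[... 471 characters left out ...]
.11686864, 1.0226381 ]), 'orientation': array([-2.25540438, -0.01758385, -2.75396967])}
side jig 0.64 [0.543 0.036 0.004]
side pin_tip 0.68 [0.54  0.112 0.056]
side nest 0.8 [0.545 0.013 0.031]
side nest 0.21 [0.57  0.496 0.002]
side drill_point 0.81 [ 0.548 -0.029  0.033]
side drill_point 0.61 [0.544 0.034 0.002]
side slate 0.9 [ 0.542 -0.27   0.003]
side slate 0.74 [ 0.721 -0.318  0.   ]
side slate 0.65 [ 0.353 -0.306 -0.003]
side cover 0.85 [ 0.486  0.317 -0.001]
side socket 0.95 [ 0.552  0.327 -0.003]
side bush 0.6 [ 0.418  0.299 -0.001]
side bush 0.51 [ 0.483  0.32  -0.   ]
side hammer 0.89 [ 0.789 -0.019  0.001]
side glue 0.71 [ 0.571  0.497 -0.001]
side tin 0.79 [ 0.577 -0.502 -0.002]
```

View pics/top0.png

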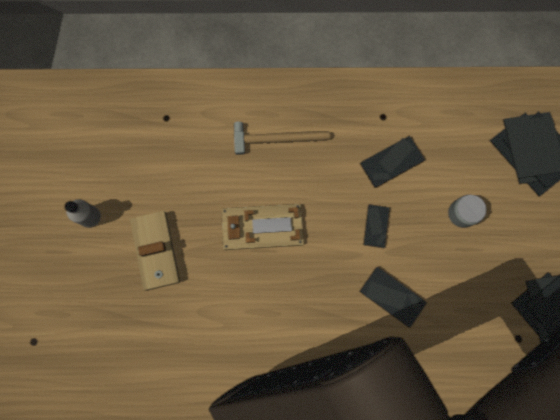

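Run:
```python
import numpy as np,cv2
for c in('top','side'):
    z=np.load(c+'0.npz');P=z['P'];x,y,h=P[...,0],P[...,1],P[...,2]
    reg={'slateM':(.45,.64,-.36,-.2,.007,.02),'slateN':(.27,.44,-.4,-.2,.007,.03),'slateF':(.64,.82,-.4,-.2,.007,.03),
     'cover':(.35,.65,.22,.42,.028,.04),'handle':(.35,.65,.22,.42,.06,.08),'jig':(.4,.7,-.12,.2,.013,.023),'stops':(.4,.7,-.12,.2,.033,.04),'plate':(.45,.65,-.05,.08,.026,.033),'pin':(.5,.6,.08,.14,.045,.065)}
    for k,(a,b,cc,d,e,f) in reg.items():
        m=(x>a)&(x<b)&(y>cc)&(y<d)&(h>e)&(h<f)
        if m.sum()<8: print(c,k,m.sum());continue
        m=cv2.morphologyEx(m.astype('uint8'),cv2.MORPH_OPEN,np.ones((3,3))) if k!='pin' else m.astype('uint8')
        pts=P[m>0]
        if len(pts)<8: continue
        r=cv2.minAreaRect((pts[:,:2]*1000).astype('float32'))
        print(c,k,len(pts),'ctr',np.round(r[0],1),'size',np.round(r[1],1),'ang',round(r[2],1),'z',np.round(np.median(pts[:,2]),4),'mean',np.round(pts[:,:2].mean(0),4))
```

```text
top slateM 764 ctr [ 543.1 -268.4] size [ 56.8 110.7] ang 80.6 z 0.012 mean [ 0.5426 -0.2683]
top slateN 1920 ctr [ 357.  -303.2] size [157.8  82. ] ang 53.5 z 0.0171 mean [ 0.3569 -0.3024]
top slateF 1673 ctr [ 719.8 -317.4] size [ 82.4 158.2] ang 28.5 z 0.0173 mean [ 0.7176 -0.3166]
top cover 2009 ctr [480.6 312.7] size [191.4  91.8] ang 13.2 z 0.0332 mean [0.4784 0.3112]
top handle 238 ctr [480.  311.9] size [24.  63.8] ang 11.3 z 0.0686 mean [0.4792 0.3111]
top jig 1456 ctr [542.4  33.6] size [110.2 210.2] ang 2.8 z 0.0177 mean [0.5424 0.0327]
top stops 59 ctr [546.8  27.8] size [ 75.8 172.4] ang 7.9 z 0.0358 mean [0.5458 0.0137]
top plate 205 ctr [543.3  18.9] size [34.8 77.5] ang 7.1 z 0.0294 mean [0.5417 0.0221]
top pin 19 ctr [537.7 108.1] size [ 8.3 10.4] ang 23.1 z 0.0558 mean [0.5373 0.1082]
side slateM 226 ctr [ 541.9 -265.8] size [ 58.6 109.3] ang 81.8 z 0.0111 mean [ 0.5438 -0.2623]
side slateN 623 ctr [ 356.3 -299.4] size [162.3  88.9] ang 53.0 z 0.0159 mean [ 0.3571 -0.2937]
side slateF 490 ctr [ 718.4 -313.8] size [ 79.9 164.8] ang 28.7 z 0.0158 mean [ 0.7154 -0.3084]
side cover 1579 ctr [480.2 315.9] size [190.5  97.5] ang 12.8 z 0.0333 mean [0.4781 0.32  ]
side handle 174 ctr [479.5 317.5] size [24.1 65.2] ang 13.0 z 0.0689 mean [0.4784 0.3194]
side jig 715 ctr [541.1  36.5] size [110.5 211.3] ang 3.3 z 0.0172 mean [0.5351 0.0489]
side stops 79 ctr [543.5  99.6] size [60.8 77.2] ang 89.1 z 0.036 mean [0.5375 0.1047]
side plate 93 ctr [542.1  17.5] size [34.1 89.3] ang 7.1 z 0.0288 mean [0.5434 0.016 ]
side pin 14 ctr [537.8 112.8] size [9.1 9.2] ang 62.5 z 0.0528 mean [0.538  0.1138]
```

The picture shows the right (smallest) slate at pixel (376,226), the jig at (263,227) with its pin to the left, and the cover at (157,250) with its bush at (158,273), the robot side. The sizes agree with the given ones.

```bash
cat >> h.py <<'E'
def plan(x,y,z,psi):
    s=arm.get_state(); Rt=rot(s['ee_rot']); d=Rt.T@(np.array([x,y,z])-s['eef_pos'])*100
    G=R.from_euler('xyz',[np.pi,0,np.radians(psi)])
    r=(R.from_matrix(Rt).inv()*G).as_rotvec(degrees=True)
    print('t',round(s['t'],2),'pos',np.round(s['eef_pos'],4),'eul',np.round(np.degrees(s['ee_rot']),2),'w',round(s['width'],4),'F',np.round(s['force'],1),'g',round(s['gripper_force'],1),'-> trans',np.round(d,2),'rot',np.round(r,2),'rows',round(np.linalg.norm(d)/4.17,1))
E
python3 -c "
from h import *
plan(.543,-.268,.2,-189.4)"
```

```text
t 1.2 pos [ 0.1609 -0.6555  0.2406] eul [-180.    -0.  -166.2] w 0.0879 F [ 1.  -0.1 -0.3] g 0.0 -> trans [-46.34  28.52   4.06] rot [-0.  -0.  23.2] rows 13.1
```

Request:
{"method": "move_arm", "body": {
  "rows": [
    {"translation":[-46.3,28.5,4.0],"rot":[0,0,23.2],"hand":0},
    {"translation":[-46.3,28.5,4.0],"rot":[0,0,23.2],"hand":0},
    {"translation":[-46.3,28.5,4.0],"rot":[0,0,23.2],"hand":0},
    {"translation":[-46.3,28.5,4.0],"rot":[0,0,23.2],"hand":0},
    {"translation":[-46.3,28.5,4.0],"rot":[0,0,23.2],"hand":0},
    {"translation":[-46.3,28.5,4.0],"rot":[0,0,23.2],"hand":0},
    {"translation":[-46.3,28.5,4.0],"rot":[0,0,23.2],"hand":0},
    {"translation":[-46.3,28.5,4.0],"rot":[0,0,23.2],"hand":0}
  ]
}}

```text
t: 1.87
eef_pos: [0.3919, -0.4209, 0.2167]
ee_rot: [-3.141, 0.001, 2.977]
force: [0.3, -0.6, -0.3]
width: 0.0877
gripper_force: 0.0
```

```bash
python3 -c "
from h import *
plan(.543,-.268,.2,-189.4)"
```

```text
t 1.87 pos [ 0.3919 -0.4209  0.2167] eul [-1.7998e+02  4.0000e-02  1.7060e+02] w 0.0877 F [ 0.3 -0.6 -0.3] g 0.0 -> trans [-12.41  17.56   1.68] rot [-0.02  0.04 -0.  ] rows 5.2
```

Request:
{"method": "move_arm", "body": {
  "rows": [
    {"translation":[-12.4,17.6,1.7],"rot":[0,0,0],"hand":0},
    {"translation":[-12.4,17.6,1.7],"rot":[0,0,0],"hand":0},
    {"translation":[-12.4,17.6,1.7],"rot":[0,0,0],"hand":0},
    {"translation":[-12.4,17.6,1.7],"rot":[0,0,0],"hand":0},
    {"translation":[-12.4,17.6,1.7],"rot":[0,0,0],"hand":0},
    {"translation":[-12.4,17.6,1.7],"rot":[0,0,0],"hand":0},
    {"translation":[-12.4,17.6,1.7],"rot":[0,0,0],"hand":0},
    {"translation":[-12.4,17.6,1.7],"rot":[0,0,0],"hand":0}
  ]
}}

```text
t: 2.53
eef_pos: [0.542, -0.2686, 0.1993]
ee_rot: [-3.142, -0.001, 2.979]
force: [-0.2, -0.4, 0.2]
width: 0.0873
gripper_force: 0.0
```

```bash
cat >> h.py <<'E'
def rect(P,reg,k=3):
    a,b,cc,d,e,f=reg; x,y,h=P[...,0],P[...,1],P[...,2]
    m=((x>a)&(x<b)&(y>cc)&(y<d)&(h>e)&(h<f)).astype('uint8')
    if k: m=cv2.morphologyEx(m,cv2.MORPH_OPEN,np.ones((k,k)))
    pts=P[m>0]
    if len(pts)<8: print('few',len(pts)); return
    r=cv2.minAreaRect((pts[:,:2]*1000).astype('float32'))
    print(len(pts),'ctr',np.round(r[0],1),'size',np.round(r[1],1),'ang',round(r[2],2),'z',np.round(np.median(pts[:,2]),4))
E
python3 - <<'E'
from h import *
img,d,P,c=frame('wrist'); save('w1.png',img)
rect(P,(.45,.64,-.36,-.18,.006,.02))
Rc,t=c[:2]
for r in arm.pinpoint('slate','wrist')[:2]: print(round(r['p'],2),Rc@r['point']+t)
plan(.543,-.268,.1,-189.4)
E
```

```text
4937 ctr [ 543.4 -267.7] size [ 57.4 109.7] ang 81.39 z 0.0119
0.7 [ 7.21037042e-01 -3.18513626e-01  1.34176446e-04]
0.68 [ 0.54714357 -0.27232877 -0.0009709 ]
t 2.63 pos [ 0.5412 -0.2697  0.1996] eul [-1.8000e+02 -1.0000e-02  1.7057e+02] w 0.0876 F [-0.3 -0.3  0.3] g 0.0 -> trans [-0.15  0.2   9.96] rot [-0.   -0.01 -0.03] rows 2.4
```

Request:
{"method": "move_arm", "body": {
  "squeeze": 20,
  "rows": [
    {"translation":[-0.15,0.15,12],"rot":[0,0,-0.6],"hand":0},
    {"translation":[-0.15,0.15,12],"rot":[0,0,-0.6],"hand":0},
    {"translation":[-0.15,0.15,12],"rot":[0,0,-0.6],"hand":0},
    {"translation":[-0.15,0.15,15],"rot":[0,0,-0.6],"hand":0},
    {"translation":[-0.15,0.15,17],"rot":[0,0,-0.6],"hand":0},
    {"translation":[-0.15,0.15,18],"rot":[0,0,-0.6],"hand":0},
    {"translation":[-0.15,0.15,18.3],"rot":[0,0,-0.6],"hand":0},
    {"translation":[-0.15,0.15,18.3],"rot":[0,0,-0.6],"hand":0}
  ]
}}

```text
t: 3.3
eef_pos: [0.5433, -0.2687, 0.0166]
ee_rot: [-3.141, -0.0, 2.987]
force: [-0.4, -0.4, 0.0]
width: 0.0877
gripper_force: 0.0
```

Request:
{"method": "move_arm", "body": {
  "squeeze": 20,
  "rows": [
    {"translation":[0,0,0],"rot":[0,0,0],"hand":1},
    {"translation":[0,0,0],"rot":[0,0,0],"hand":1},
    {"translation":[0,0,0],"rot":[0,0,0],"hand":1},
    {"translation":[0,0,0],"rot":[0,0,0],"hand":1},
    {"translation":[0,0,0],"rot":[0,0,0],"hand":1},
    {"translation":[0,0,0],"rot":[0,0,0],"hand":1},
    {"translation":[0,0,0],"rot":[0,0,0],"hand":1},
    {"translation":[0,0,0],"rot":[0,0,0],"hand":1}
  ]
}}

```text
t: 3.97
eef_pos: [0.5439, -0.2679, 0.0171]
ee_rot: [-3.142, 0.001, 2.988]
force: [-1.3, 0.7, 6.8]
width: 0.0558
gripper_force: 20.0
```

Request:
{"method": "move_arm", "body": {
  "rows": [
    {"translation":[0,0,-4],"rot":[0,0,0],"hand":1},
    {"translation":[0,0,-8],"rot":[0,0,0],"hand":1},
    {"translation":[0,0,-12],"rot":[0,0,0],"hand":1},
    {"translation":[0,0,-15],"rot":[0,0,0],"hand":1},
    {"translation":[0,0,-15],"rot":[0,0,0],"hand":1}
  ]
}}

```text
t: 4.38
eef_pos: [0.5468, -0.269, 0.1736]
ee_rot: [-3.14, 0.01, 2.989]
force: [1.2, -0.8, -1.8]
width: 0.0557
gripper_force: 20.0
```

```bash
python3 -c "
from h import *
plan(.5433,.0095,.17,-87)"
```

```text
t 4.38 pos [ 0.5468 -0.269   0.1736] eul [-179.9     0.59  171.26] w 0.0557 F [ 1.2 -0.8 -1.8] g 20.0 -> trans [ 4.58 27.48  0.26] rot [  -0.59    0.34 -101.74] rows 6.7
```

Request:
{"method": "move_arm", "body": {
  "rows": [
    {"translation":[2,14,0],"rot":[0,0,-57],"hand":1},
    {"translation":[2,14,0],"rot":[0,0,-57],"hand":1},
    {"translation":[2,14,0],"rot":[0,0,-57],"hand":1},
    {"translation":[2,14,0],"rot":[0,0,-57],"hand":1},
    {"translation":[2,14,0],"rot":[0,0,-57],"hand":1},
    {"translation":[2,14,0],"rot":[0,0,-57],"hand":1},
    {"translation":[2,14,0],"rot":[0,0,-57],"hand":1},
    {"translation":[2,14,0],"rot":[0,0,-57],"hand":1}
  ]
}}

```text
t: 5.05
eef_pos: [0.5447, -0.126, 0.1656]
ee_rot: [3.14, -0.001, -2.294]
force: [-0.8, -0.6, -1.5]
width: 0.0557
gripper_force: 20.0
```

```bash
python3 -c "
from h import *
plan(.5433,.0095,.17,-87)"
```

```text
t 5.05 pos [ 0.5447 -0.126   0.1656] eul [ 1.7993e+02 -4.0000e-02 -1.3142e+02] w 0.0557 F [-0.8 -0.6 -1.5] g 20.0 -> trans [-10.07   9.07  -0.43] rot [ 8.000e-02 -1.000e-02 -4.442e+01] rows 3.3
```

Request:
{"method": "move_arm", "body": {
  "rows": [
    {"translation":[-10.1,9.1,-0.4],"rot":[0,0,-44.4],"hand":1},
    {"translation":[-10.1,9.1,-0.4],"rot":[0,0,-44.4],"hand":1},
    {"translation":[-10.1,9.1,-0.4],"rot":[0,0,-44.4],"hand":1},
    {"translation":[-10.1,9.1,-0.4],"rot":[0,0,-44.4],"hand":1},
    {"translation":[-10.1,9.1,-0.4],"rot":[0,0,-44.4],"hand":1},
    {"translation":[-10.1,9.1,-0.4],"rot":[0,0,-44.4],"hand":1},
    {"translation":[-10.1,9.1,-0.4],"rot":[0,0,-44.4],"hand":1},
    {"translation":[-10.1,9.1,-0.4],"rot":[0,0,-44.4],"hand":1}
  ]
}}

```text
t: 5.72
eef_pos: [0.5442, 0.0095, 0.1699]
ee_rot: [3.141, -0.0, -1.527]
force: [0.1, -0.5, -2.6]
width: 0.056
gripper_force: 20.0
```

Run:
```python
from h import *
img,d,P,c=frame('wrist'); save('w2.png',img); np.savez('w2.npz',img=img,P=P)
Rc,t=c[:2]
rect(P,(.4,.7,-.12,.2,.013,.023)); rect(P,(.5,.6,.08,.14,.045,.065),0)
rect(P,(.4,.7,-.12,.2,.1,.2))
for l in ('pin_tip','nest','drill_point'):
  for r in arm.pinpoint(l,'wrist')[:1]: print(l,round(r['p'],2),Rc@r['point']+t)
plan(.5433,.0095,.17,-87)
```

```text
3268 ctr [547.7 -51.9] size [110.2  38.3] ang 3.01 z 0.0178
few 0
17350 ctr [544.7  -0.8] size [90.1 94. ] ang 3.49 z 0.1648
drill_point 0.95 [ 0.54389502 -0.0339317   0.03384729]
t 5.92 pos [0.5446 0.0091 0.1703] eul [179.98   0.   -87.58] w 0.0561 F [ 0.6 -0.2 -1.9] g 20.0 -> trans [-0.04  0.13  0.03] rot [ 0.02  0.   -0.58] rows 0.0
```

View pics/w2.png

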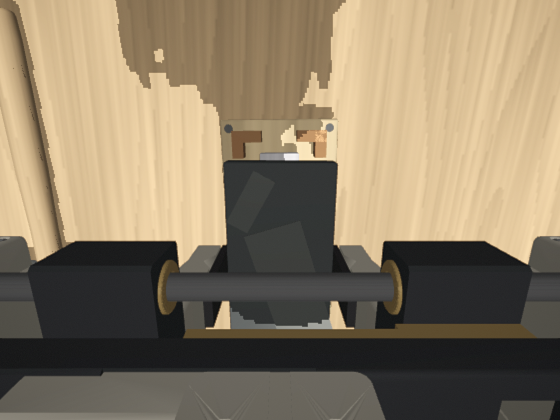

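The slate hangs centred in the jaws (its end edge at row 160, columns 226–336). The jig's far end and two stops show at (232–327, 130–155).

Run:
```python
from h import *
P=np.load('w2.npz')['P']
for u in (240,280,320):
  print([np.round(P[v,u],4).tolist() for v in (157,160,163,167,190,230)])
for v in (190,230): print([np.round(P[v,u],4).tolist() for u in (222,225,228,232,280,330,334,337,340)])
plan(.5440,.0092,.06,-87)
```

```text
[[0.5817, -0.0363, 0.0352], [0.5671, -0.0463, 0.1556], [0.5661, -0.0457, 0.164], [0.566, -0.0438, 0.1641], [0.5658, -0.0326, 0.1648], [0.5656, -0.0117, 0.1645]]
[[0.5459, -0.0373, 0.0293], [0.5467, -0.0472, 0.1554], [0.5467, -0.0467, 0.1644], [0.5466, -0.0449, 0.1655], [0.5461, -0.0335, 0.1648], [0.5452, -0.0128, 0.1649]]
[[0.5102, -0.0395, 0.0361], [0.5262, -0.048, 0.1548], [0.5274, -0.0475, 0.164], [0.5273, -0.0456, 0.1644], [0.5264, -0.0344, 0.1649], [0.5248, -0.0137, 0.165]]
[[0.6045, 0.0021, -0.0012], [0.5731, -0.0324, 0.1656], [0.5719, -0.0322, 0.1639], [0.5698, -0.0323, 0.1644], [0.5461, -0.0335, 0.1648], [0.5215, -0.0346, 0.165], [0.5195, -0.0347, 0.165], [0.485, -0.0035, 0.0002], [0.4817, -0.0035, -0.0006]]
[[0.6046, 0.0457, -0.0002], [0.6012, 0.0454, 0.0004], [0.5716, -0.0119, 0.1658], [0.5696, -0.0118, 0.1652], [0.5452, -0.0128, 0.1649], [0.5197, -0.014, 0.1653], [0.5174, -0.0136, 0.1637], [0.4809, 0.04, 0.0005], [0.4777, 0.0398, 0.0006]]
t 5.92 pos [0.5446 0.0091 0.1703] eul [179.98   0.   -87.58] w 0.0561 F [ 0.6 -0.2 -1.9] g 20.0 -> trans [-1.000e-02  5.000e-02  1.103e+01] rot [ 0.02  0.   -0.58] rows 2.6
```

Request:
{"method": "move_arm", "body": {
  "rows": [
    {"translation":[-0.1,0.05,4],"rot":[0,0,-0.4],"hand":1},
    {"translation":[-0.1,0.05,8],"rot":[0,0,-0.4],"hand":1},
    {"translation":[-0.1,0.05,10],"rot":[0,0,-0.4],"hand":1},
    {"translation":[-0.1,0.05,10],"rot":[0,0,-0.4],"hand":1},
    {"translation":[-0.1,0.05,11],"rot":[0,0,-0.4],"hand":1},
    {"translation":[-0.1,0.05,11.8],"rot":[0,0,-0.4],"hand":1},
    {"translation":[-0.1,0.05,12.2],"rot":[0,0,-0.4],"hand":1},
    {"translation":[-0.1,0.05,12.3],"rot":[0,0,-0.4],"hand":1}
  ]
}}

```text
t: 6.58
eef_pos: [0.5445, 0.0105, 0.0477]
ee_rot: [-3.141, 0.0, -1.519]
force: [-0.0, 0.1, -1.0]
width: 0.0561
gripper_force: 20.0
```

Request:
{"method": "move_arm", "body": {
  "rows": [
    {"translation":[0,0,0],"rot":[0,0,0],"hand":1},
    {"translation":[0,0,0],"rot":[0,0,0],"hand":1}
  ]
}}

```text
t: 6.75
eef_pos: [0.5447, 0.0106, 0.0483]
ee_rot: [-3.14, 0.0, -1.518]
force: [1.1, 0.2, -2.0]
width: 0.0559
gripper_force: 20.0
```

Request:
{"method": "move_arm", "body": {
  "rows": [
    {"translation":[0,0,0.1],"rot":[0,0,0],"hand":1},
    {"translation":[0,0,0.15],"rot":[0,0,0],"hand":1},
    {"translation":[0,0,0.15],"rot":[0,0,0],"hand":0},
    {"translation":[0,0,0.15],"rot":[0,0,0],"hand":0},
    {"translation":[0,0,0.15],"rot":[0,0,0],"hand":0},
    {"translation":[0,0,0.15],"rot":[0,0,0],"hand":0},
    {"translation":[0,0,0.15],"rot":[0,0,0],"hand":0},
    {"translation":[0,0,0.15],"rot":[0,0,0],"hand":0}
  ]
}}

```text
t: 7.42
eef_pos: [0.5442, 0.0104, 0.046]
ee_rot: [-3.142, 0.0, -1.519]
force: [0.3, 1.1, 0.2]
width: 0.0862
gripper_force: 0.0
```

Request:
{"method": "move_arm", "body": {
  "rows": [
    {"translation":[0,0,-3],"rot":[0,0,0],"hand":0},
    {"translation":[0,0,-7],"rot":[0,0,0],"hand":0},
    {"translation":[0,0,-11],"rot":[0,0,0],"hand":0},
    {"translation":[0,0,-15],"rot":[0,0,0],"hand":0},
    {"translation":[0,0,-19],"rot":[0,0,0],"hand":0},
    {"translation":[0,0,-20],"rot":[0,0,0],"hand":0},
    {"translation":[0,0,-20],"rot":[0,0,0],"hand":0}
  ]
}}

```text
t: 8.0
eef_pos: [0.5461, 0.0108, 0.2505]
ee_rot: [-3.134, 0.002, -1.518]
force: [0.0, -0.1, -0.1]
width: 0.0877
gripper_force: 0.0
```

Run:
```python
from h import *
img,d,P,c=frame('wrist'); save('w3.png',img); np.savez('w3.npz',img=img,P=P)
Rc,t=c[:2]
print('slate');rect(P,(.5,.6,-.06,.075,.0395,.046)); print('jig');rect(P,(.4,.7,-.12,.2,.013,.023)); print('stops');rect(P,(.4,.7,-.12,.2,.034,.0385));print('pin'); rect(P,(.5,.6,.08,.14,.045,.065),0)
img,d,P,c=frame('top'); save('t3.png',img)
print('slate');rect(P,(.5,.6,-.06,.075,.0395,.046)); print('pin'); rect(P,(.5,.6,.08,.14,.045,.065),0)
plan(.48,.314,.25,-77.3)
```

```text
slate
4378 ctr [544.5   9.1] size [ 56.9 108.6] ang 3.07 z 0.042
jig
6477 ctr [543.3  27.3] size [110.3 195.8] ang 3.19 z 0.0178
stops
1792 ctr [543.3  27.6] size [ 83.7 175.8] ang 3.16 z 0.0358
pin
52 ctr [539.1 104.5] size [11.1  4.7] ang 5.6 z 0.0518
slate
75 ctr [553.   10.1] size [ 30.3 108.2] ang 11.93 z 0.0423
pin
20 ctr [537.5 108.6] size [10.6 10.3] ang 85.82 z 0.0525
t 8.1 pos [0.544  0.0105 0.2462] eul [-1.7995e+02  4.0000e-02 -8.7010e+01] w 0.0878 F [-0.6  0.5 -1.2] g 0.0 -> trans [-30.64   4.81  -0.36] rot [-0.05  0.04 -9.71] rows 7.4
```

View pics/w3.png

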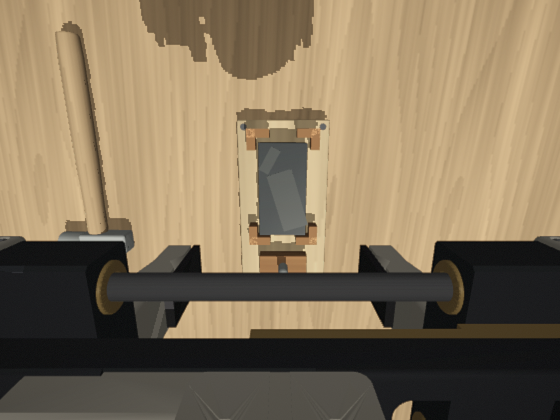

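The slate lies level in the nest (rows 142–236, columns 258–307), about 1 mm off the centre. The pin is at (283,268), half hidden by the gripper.

Request:
{"method": "move_arm", "body": {
  "rows": [
    {"translation":[-4,0,0],"rot":[0,0,0],"hand":0},
    {"translation":[-8,0,0],"rot":[0,0,0],"hand":0},
    {"translation":[-12,0,0],"rot":[0,0,0],"hand":0},
    {"translation":[-14,0,0],"rot":[0,0,0],"hand":0},
    {"translation":[-14,0,0],"rot":[0,0,0],"hand":0},
    {"translation":[-14,0,0],"rot":[0,0,0],"hand":0}
  ]
}}

```text
t: 8.6
eef_pos: [0.536, 0.1511, 0.2441]
ee_rot: [3.139, -0.002, -1.516]
force: [-0.1, 0.6, -0.4]
width: 0.0874
gripper_force: 0.0
```

Run:
```python
from h import *
for i in range(2):
  img,d,P,c=frame('wrist')
  Rc,t=c[:2]
  print('slate');rect(P,(.5,.6,-.06,.075,.0395,.046)); print('jig');rect(P,(.4,.7,-.12,.2,.013,.023)); print('stops');rect(P,(.4,.7,-.12,.2,.034,.0385));print('pin'); rect(P,(.5,.6,.08,.14,.045,.065),0); rect(P,(.5,.6,.08,.14,.054,.065),0)
for r in arm.pinpoint('pin_tip','wrist')[:1]: print(round(r['p'],2),Rc@r['point']+t)
plan(.480,.314,.25,-77.3)
```

```text
slate
6187 ctr [544.2  10.4] size [ 57.8 107.8] ang 3.42 z 0.0419
jig
8648 ctr [542.5  43.5] size [110.2 190.5] ang 3.19 z 0.0177
stops
2122 ctr [542.7  38.7] size [ 84.1 168.4] ang 3.07 z 0.0358
pin
101 ctr [538.5 108.3] size [10.8 11.2] ang 2.84 z 0.056
82 ctr [539.  108.6] size [ 9.7 10.6] ang 2.97 z 0.0564
slate
6223 ctr [544.1   9.5] size [ 57.8 107.6] ang 3.2 z 0.0419
jig
8584 ctr [542.5  42.6] size [110.2 190.4] ang 3.19 z 0.0177
stops
2169 ctr [542.6  38.5] size [ 83.9 169.5] ang 3.21 z 0.0358
pin
103 ctr [538.5 108.5] size [10.8 11.6] ang 2.97 z 0.0557
79 ctr [539.1 108.2] size [9.7 9.6] ang 3.63 z 0.0564
0.73 [0.5415195  0.10525827 0.05775631]
t 8.75 pos [0.5365 0.1494 0.2451] eul [ 1.7991e+02 -5.0000e-02 -8.7040e+01] w 0.0881 F [ 0.2 -0.1 -0.6] g 0.0 -> trans [-16.73   4.79  -0.5 ] rot [ 0.09 -0.05 -9.74] rows 4.2
```

Request:
{"method": "move_arm", "body": {
  "rows": [
    {"translation":[-16.7,4.8,0],"rot":[0,0,-9.7],"hand":0},
    {"translation":[-16.7,4.8,0],"rot":[0,0,-9.7],"hand":0},
    {"translation":[-16.7,4.8,0],"rot":[0,0,-9.7],"hand":0},
    {"translation":[-16.7,4.8,0],"rot":[0,0,-9.7],"hand":0},
    {"translation":[-16.7,4.8,0],"rot":[0,0,-9.7],"hand":0},
    {"translation":[-16.7,4.8,0],"rot":[0,0,-9.7],"hand":0},
    {"translation":[-16.7,4.8,0],"rot":[0,0,-9.7],"hand":0}
  ]
}}

```text
t: 9.33
eef_pos: [0.4801, 0.314, 0.2456]
ee_rot: [3.141, -0.001, -1.349]
force: [-0.2, -0.4, 0.0]
width: 0.0875
gripper_force: 0.0
```

Run:
```python
from h import *
img,d,P,c=frame('wrist')
print('cover');rect(P,(.35,.65,.2,.44,.025,.042)); print('handle');rect(P,(.35,.65,.2,.42,.06,.08))
img,d,P,c=frame('top')
print('cover');rect(P,(.35,.65,.22,.42,.028,.042))
plan(.480,.314,.052,-77.3)
```

```text
cover
10726 ctr [480.7 313.6] size [190.3  90.2] ang 13.02 z 0.0338
handle
1322 ctr [480.9 312.8] size [24.  62.9] ang 13.3 z 0.0696
cover
1626 ctr [480.6 312.7] size [190.6  90.5] ang 12.77 z 0.0331
t 9.43 pos [0.4806 0.3131 0.2459] eul [ 1.7998e+02 -2.0000e-02 -7.7390e+01] w 0.0875 F [ 0.2 -0.4 -1.2] g 0.0 -> trans [-0.1   0.03 19.39] rot [ 0.02 -0.02 -0.09] rows 4.6
```

Request:
{"method": "move_arm", "body": {
  "squeeze": 50,
  "rows": [
    {"translation":[0,0,4],"rot":[0,0,-0.4],"hand":0},
    {"translation":[0,0,8],"rot":[0,0,-0.4],"hand":0},
    {"translation":[0,0,12],"rot":[0,0,-0.4],"hand":0},
    {"translation":[0,0,15],"rot":[0,0,-0.4],"hand":0},
    {"translation":[0,0,17],"rot":[0,0,-0.4],"hand":0},
    {"translation":[0,0,18.6],"rot":[0,0,-0.4],"hand":0},
    {"translation":[0,0,19.2],"rot":[0,0,-0.4],"hand":0},
    {"translation":[0,0,19.2],"rot":[0,0,-0.4],"hand":0}
  ]
}}

```text
t: 10.1
eef_pos: [0.4801, 0.3126, 0.0527]
ee_rot: [3.139, -0.002, -1.344]
force: [-0.1, 1.1, 1.2]
width: 0.088
gripper_force: 0.0
```

Request:
{"method": "move_arm", "body": {
  "squeeze": 50,
  "rows": [
    {"translation":[0,0,0],"rot":[0,0,0],"hand":1},
    {"translation":[0,0,0],"rot":[0,0,0],"hand":1},
    {"translation":[0,0,0],"rot":[0,0,0],"hand":1},
    {"translation":[0,0,0],"rot":[0,0,0],"hand":1},
    {"translation":[0,0,0],"rot":[0,0,0],"hand":1},
    {"translation":[0,0,0],"rot":[0,0,0],"hand":1},
    {"translation":[0,0,0],"rot":[0,0,0],"hand":1},
    {"translation":[0,0,0],"rot":[0,0,0],"hand":1}
  ]
}}

```text
t: 10.77
eef_pos: [0.4801, 0.3146, 0.0541]
ee_rot: [-3.141, 0.0, -1.342]
force: [-0.4, 0.1, -1.0]
width: 0.0398
gripper_force: 0.0
```

Request:
{"method": "move_arm", "body": {
  "squeeze": 50,
  "rows": [
    {"translation":[0,0,0],"rot":[0,0,0],"hand":1},
    {"translation":[0,0,0],"rot":[0,0,0],"hand":1},
    {"translation":[0,0,0],"rot":[0,0,0],"hand":1},
    {"translation":[0,0,-4],"rot":[0,0,0],"hand":1},
    {"translation":[0,0,-8],"rot":[0,0,0],"hand":1},
    {"translation":[0,0,-12],"rot":[0,0,0],"hand":1},
    {"translation":[0,0,-12],"rot":[0,0,0],"hand":1},
    {"translation":[0,0,-12],"rot":[0,0,0],"hand":1}
  ]
}}

```text
t: 11.43
eef_pos: [0.4808, 0.3154, 0.1762]
ee_rot: [-3.138, 0.003, -1.342]
force: [-0.2, 0.2, -4.4]
width: 0.0239
gripper_force: 50.0
```

Run:
```python
from h import *
plan(.543,.0335,.175,3.15)
```

```text
t 11.43 pos [0.4808 0.3154 0.1762] eul [-179.8     0.18  -76.91] w 0.0239 F [-0.2  0.2 -4.4] g 50.0 -> trans [28.87  0.33  0.03] rot [-3.000e-01  1.000e-02 -8.006e+01] rows 6.9
```

Request:
{"method": "move_arm", "body": {
  "rows": [
    {"translation":[14,0.2,0],"rot":[0,0,-57],"hand":1},
    {"translation":[14,0.2,0],"rot":[0,0,-57],"hand":1},
    {"translation":[14,0.2,0],"rot":[0,0,-57],"hand":1},
    {"translation":[14,0.2,0],"rot":[0,0,-57],"hand":1},
    {"translation":[14,0.2,0],"rot":[0,0,-57],"hand":1},
    {"translation":[14,0.2,0],"rot":[0,0,-57],"hand":1},
    {"translation":[14,0.2,0],"rot":[0,0,-57],"hand":1},
    {"translation":[14,0.2,0],"rot":[0,0,-57],"hand":1}
  ]
}}

```text
t: 12.1
eef_pos: [0.5087, 0.1766, 0.1717]
ee_rot: [3.139, 0.003, -0.351]
force: [-0.5, -0.1, -3.6]
width: 0.0239
gripper_force: 50.0
```

Run:
```python
from h import *
plan(.543,.0335,.175,3.15)
```

```text
t 12.1 pos [0.5087 0.1766 0.1717] eul [ 1.7983e+02  1.5000e-01 -2.0100e+01] w 0.0239 F [-0.5 -0.1 -3.6] g 50.0 -> trans [ 8.14 12.26 -0.31] rot [  0.14   0.18 -23.25] rows 3.5
```

Request:
{"method": "move_arm", "body": {
  "rows": [
    {"translation":[8.1,12.3,-0.2],"rot":[0,0,-23.2],"hand":1},
    {"translation":[8.1,12.3,-0.2],"rot":[0,0,-23.2],"hand":1},
    {"translation":[8.1,12.3,-0.2],"rot":[0,0,-23.2],"hand":1},
    {"translation":[8.1,12.3,-0.2],"rot":[0,0,-23.2],"hand":1},
    {"translation":[8.1,12.3,-0.2],"rot":[0,0,-23.2],"hand":1},
    {"translation":[8.1,12.3,-0.2],"rot":[0,0,-23.2],"hand":1},
    {"translation":[8.1,12.3,-0.2],"rot":[0,0,-23.2],"hand":1},
    {"translation":[8.1,12.3,-0.2],"rot":[0,0,-23.2],"hand":1}
  ]
}}

```text
t: 12.77
eef_pos: [0.5424, 0.0346, 0.1749]
ee_rot: [3.141, 0.002, 0.049]
force: [0.3, 0.4, -3.4]
width: 0.0236
gripper_force: 50.0
```

Run:
```python
from h import *
for cn in('top','side','wrist'):
  img,d,P,c=frame(cn); save('c_%s.png'%cn,img)
  x,y,h=P[...,0],P[...,1],P[...,2]
  m=(x>.4)&(x<.68)&(y>-.12)&(y<.18)&(h>.142)&(h<.164)
  p=P[m]; A=np.c_[p[:,:2]-[.543,.0335],np.ones(len(p))]; co=np.linalg.lstsq(A,p[:,2],rcond=None)[0]
  print(cn,'plane',np.round(co,4)); rect(P,(.4,.68,-.12,.18,.142,.164))
plan(.543,.0335,.175,3.15)
```

```text
top plane [ 0.0143 -0.0013  0.1545]
886 ctr [540.   32.6] size [ 86.6 188.1] ang 2.84 z 0.1543
side plane [ 0.0174 -0.0136  0.1542]
863 ctr [541.8  38.1] size [ 92.4 196.1] ang 2.63 z 0.1539
wrist plane [-0.0417 -0.0016  0.1562]
20930 ctr [542.9  34. ] size [ 90.6 191.5] ang 2.82 z 0.1552
t 12.92 pos [0.5428 0.0351 0.1757] eul [-1.80e+02  3.00e-02  2.88e+00] w 0.0238 F [-0.1  0.3 -2.5] g 50.0 -> trans [0.02 0.16 0.07] rot [-0.    0.03 -0.27] rows 0.0
```

View pics/c_top.png

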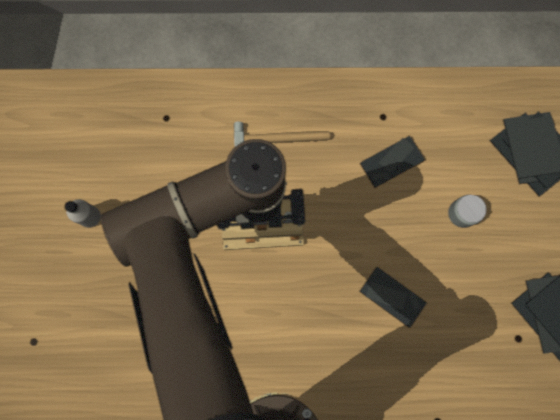

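View pics/c_wrist.png

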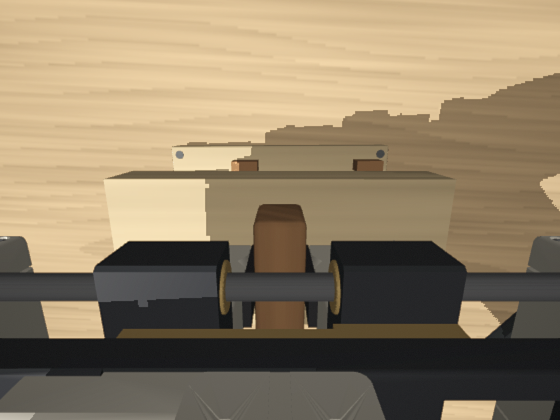

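The picture shows the cover held above the jig; its far edge spans columns 107–455 near row 176, with the jig edge behind at row 147. I'll measure that edge precisely.

Run:
```python
from h import *
img,d,P,c=frame('wrist')
m=np.zeros(d.shape,bool); m[170:236,100:245]=1; m[170:236,315:465]=1
m&=(P[...,2]>.146)&(P[...,2]<.164)
p=P[m]; 
for _ in range(3):
  A=np.c_[p[:,:2]-[.543,.0335],np.ones(len(p))]; co=np.linalg.lstsq(A,p[:,2],rcond=None)[0]; r=p[:,2]-A@co; p=p[abs(r)<.002]
print('plane',np.round(co,4),len(p))
q=(p[:,:2]-[.543,.0335])@np.array([[-.05495,.9985],[.9985,.05495]]).T*1000  # u along jig, v toward far(+x)
print('u range',np.percentile(q[:,0],[.2,1,99,99.8]),'vmax',[ (k,np.round(np.percentile(q[abs(q[:,0]-k)<8,1],99),1)) for k in(-80,-60,-40,40,60,80)])
for s in(-1,1):
  print('end',s,[np.round(np.max(s*q[abs(q[:,1]-k)<2,0]),1) for k in(20,28,36,42)])
P0=P.copy(); print('jig far edge'); mm=(P[...,2]>.013)&(P[...,2]<.022)&(P[...,0]>.57); g=(P[mm][:,:2]-[.543,.0335])@np.array([[-.05495,.9985],[.9985,.05495]]).T*1000
print([ (k,np.round(np.percentile(g[abs(g[:,0]-k)<8,1],99),1)) for k in(-80,-40,0,40,80)], g[:,0].min(),g[:,0].max())
plan(.543,.0335,.175,3.15)
```

```text
plane [-0.0018  0.0006  0.1555] 15570
u range [-94.44917895 -93.23692124  93.82432912  95.07459646] vmax [(-80, np.float64(44.7)), (-60, np.float64(44.8)), (-40, np.float64(44.8)), (40, np.float64(45.1)), (60, np.float64(45.3)), (80, np.float64(45.3))]
end -1 [np.float64(95.2), np.float64(94.8), np.float64(95.0), np.float64(95.2)]
end 1 [np.float64(95.8), np.float64(95.8), np.float64(96.0), np.float64(95.3)]
jig far edge
[(-80, np.float64(55.1)), (-40, np.float64(54.5)), (0, np.float64(54.6)), (40, np.float64(54.8)), (80, np.float64(54.9))] -104.94856671008841 105.35198123441708
t 12.97 pos [0.5429 0.035  0.1758] eul [-1.80e+02  1.00e-02  2.88e+00] w 0.0239 F [ 0.4  0.5 -2.6] g 50.0 -> trans [0.01 0.16 0.08] rot [-0.    0.01 -0.27] rows 0.0
```

Request:
{"method": "move_arm", "body": {
  "rows": [
    {"translation":[0,0,2],"rot":[0,0,-0.25],"hand":1},
    {"translation":[0,0,4],"rot":[0,0,-0.25],"hand":1},
    {"translation":[0,0,5.5],"rot":[0,0,-0.25],"hand":1},
    {"translation":[0,0,6],"rot":[0,0,-0.25],"hand":1},
    {"translation":[0,0,6],"rot":[0,0,-0.25],"hand":1},
    {"translation":[0,0,6.3],"rot":[0,0,-0.25],"hand":1},
    {"translation":[0,0,6.6],"rot":[0,0,-0.25],"hand":1},
    {"translation":[0,0,6.8],"rot":[0,0,-0.25],"hand":1}
  ]
}}

```text
t: 13.63
eef_pos: [0.5435, 0.0345, 0.1086]
ee_rot: [-3.141, -0.001, 0.054]
force: [-0.2, -0.8, -3.8]
width: 0.024
gripper_force: 50.0
```

Request:
{"method": "move_arm", "body": {
  "rows": [
    {"translation":[0,0,0.3],"rot":[0,0,0],"hand":1},
    {"translation":[0,0,0.6],"rot":[0,0,0],"hand":1},
    {"translation":[0,0,0.9],"rot":[0,0,0],"hand":1},
    {"translation":[0,0,1.1],"rot":[0,0,0],"hand":1},
    {"translation":[0,0,1.2],"rot":[0,0,0],"hand":1},
    {"translation":[0,0,1.2],"rot":[0,0,0],"hand":1},
    {"translation":[0,0,1.2],"rot":[0,0,0],"hand":1},
    {"translation":[0,0,1.2],"rot":[0,0,0],"hand":1}
  ]
}}

```text
t: 14.3
eef_pos: [0.5432, 0.0342, 0.0961]
ee_rot: [-3.142, -0.0, 0.053]
force: [-0.3, -0.6, -3.2]
width: 0.0236
gripper_force: 50.0
```

Request:
{"method": "move_arm", "body": {
  "squeeze": 60,
  "rows": [
    {"translation":[0,0,0.1],"rot":[0,0,0],"hand":1},
    {"translation":[0,0,0.2],"rot":[0,0,0],"hand":1},
    {"translation":[0,0,0.3],"rot":[0,0,0],"hand":1},
    {"translation":[0,0,0.4],"rot":[0,0,0],"hand":1},
    {"translation":[0,0,0.5],"rot":[0,0,0],"hand":1},
    {"translation":[0,0,0.6],"rot":[0,0,0],"hand":1},
    {"translation":[0,0,0.6],"rot":[0,0,0],"hand":1},
    {"translation":[0,0,0.6],"rot":[0,0,0],"hand":1}
  ]
}}

```text
t: 14.97
eef_pos: [0.5433, 0.0342, 0.0906]
ee_rot: [-3.142, -0.001, 0.054]
force: [-2.7, 0.2, 8.1]
width: 0.0233
gripper_force: 60.0
```

Request:
{"method": "move_arm", "body": {
  "rows": [
    {"translation":[0,0,0.05],"rot":[0,0,0],"hand":1},
    {"translation":[0,0,0.1],"rot":[0,0,0],"hand":1},
    {"translation":[0,0,0.15],"rot":[0,0,0],"hand":1},
    {"translation":[0,0,0.15],"rot":[0,0,0],"hand":1},
    {"translation":[0,0,0.15],"rot":[0,0,0],"hand":1},
    {"translation":[0,0,0.15],"rot":[0,0,0],"hand":1}
  ]
}}

```text
t: 15.47
eef_pos: [0.5433, 0.0342, 0.09]
ee_rot: [3.142, -0.001, 0.054]
force: [-6.0, 1.7, 14.7]
width: 0.0237
gripper_force: 60.0
```

Run:
```python
from h import *
img,d,P,c=frame('wrist'); save('end.png',img)
m=np.zeros(d.shape,bool); m[170:236,100:245]=1; m[170:236,315:465]=1
m&=(P[...,2]>.06)&(P[...,2]<.08)
p=P[m]
for _ in range(3):
  A=np.c_[p[:,:2]-[.543,.0335],np.ones(len(p))]; co=np.linalg.lstsq(A,p[:,2],rcond=None)[0]; r=p[:,2]-A@co; p=p[abs(r)<.002]
print('plane',np.round(co,4),len(p))
plan(.543,.0335,.09,3.15)
```

```text
plane [-0.0022  0.0004  0.0698] 15518
t 15.52 pos [0.5433 0.0342 0.0899] eul [ 1.80e+02 -6.00e-02  3.09e+00] w 0.0238 F [-6.6  1.5 14.7] g 60.0 -> trans [-0.03  0.07 -0.01] rot [ 0.   -0.06 -0.06] rows 0.0
```

View pics/end.png

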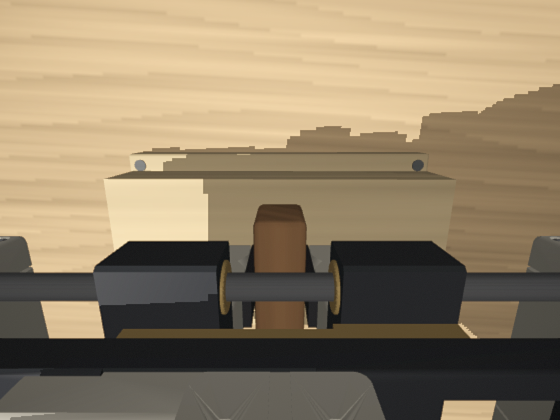

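The cover sits level on the jig (edge at row 176, columns 107–455). Its top is at 69.8 mm, so the underside is at about 36 mm: pressed home, with about 15 N of push.

```bash
python3 -c "
from station import arm
print(arm.job_done())"
```

```text
the job is handed in; nothing more can be done
None
```

I handed the job in at about 15.5 s: the slate lies flat in the nest and the cover is on the pin, pressed down and still held (underside about 36 mm, about 15 N push). I don't know the verdict, because the hand-in returned none.

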